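# Snap the clip-on caddy onto the towel-stand rail and stock it

## Robot

A 6-joint arm with a two-finger parallel gripper is mounted at the origin on the work surface. World frame = base frame: x ahead of the robot, y to its left, z up, the work surface at z = 0. Lengths are in mm, angles in rad, forces in N, time in s.
With the tool pointing down it reaches from about 300 to 775 mm from the base axis. Payload 14.6 kg.
Tool frame: the origin (TCP) lies at the very end of the fingers, on their centre line; the grasp point (between the pads) lies 19 mm behind it; z points along the fingers, y is the direction in which the jaws open and shut (so a half turn about z gives the same grasp; the last joint's range is limited). The gripper opens to 94 mm and grips with 3 to 60 N. Pads are 16 mm wide; open, the fingers measure 119 mm over their backs; the gripper's body (75 mm by 177 mm) begins 78 mm behind the grasp point.
Start: joints at [-1.309, 0.3, 1.521, -0, 1.321, -0.067], TCP at [177.592, -520.529, 205.446] pointing down, gripper open.
Joint ranges: [-3.03, 3.03], [-0.79, 2.21], [0.23, 2.52], [-1.04, 4.18], [0, 3.07], [-2.55, 2.55]. Speed limits (rad/s): [2.22, 2.22, 2.57, 3.14, 3.14, 3.14].

## Interface

Orientations are given as [roll, pitch, yaw] about the fixed x, y, z axes, in that order (R = Rz(yaw) Ry(pitch) Rx(roll)).
In Python, from cell import manip gives the robot as it stands.
- The arm moves only by the shell command python3 -m inch 'ROWS' [FORCE]. ROWS is a JSON object of lists of equal length, an entry for each row: "grip": the opening, from -1 (shut) to 1 (fully open), so that 0 is half open; "travel": the shift along the world's x, y, z in cm, a list of three; "turn": the turn, a rotation vector about the world's x, y, z in degrees, a list of three. A call has 1 to 10 rows; each row is the pose to reach, as a shift and turn from the pose measured when the call began; what a row does not reach only later rows make up. A row lasts 1/8 s, in which the tool goes at most 62.5 mm and 10.7 degrees, less where a joint would pass 70% of its speed; a pose out of reach is approached as far as the arm can. A call with a gripper value outside its range is refused whole. The fingers move at their own pace and stop on an object; FORCE is the grip in N (left out, the last holds). Time passes only in rows, so rows that repeat a pose let the fingers close. It gives the time, the measured TCP pose, the force and the opening at its end, in the units of the state.
- manip.read_state(): the state, without advancing time (a new reading comes with each control period).
- manip.camera(name): name is "side" or "top" or "wrist"; returns (picture, depth): 384x512x3 uint8, red, green, blue; 384x512 float32, mm along the optical axis (not along the pixel's ray), 0 where there is no reading.
- manip.calibration(name): a dict with "fx", "fy", "cx", "cy" (pixels), "k1" (the pictures are not rectified: a ray, as slopes to the right and down, at radius r is drawn at 1 + k1 r^2 times it, then the intrinsics apply), "world_from_camera" (4x4, takes a point from camera to world coordinates). Camera axes: x right, y up, looking along -z (the intrinsics and any distortion apply to the point x, -y, -z); pixel columns grow to the right and rows downward; lengths in mm; the calibration is good to about 2 mm. A picture is of the moment at which its call begins: read the wrist's pose just before it. calibration takes no time and is no camera call; for the wrist camera it gives the pose at the moment of the call.
- manip.sign_off(): hands the job in, once; it reports no verdict.
Trained networks look in the newest picture that a camera, given by its name, has taken for a name from the list of things; names that differ only in an ending like _2 or _b are one class to them, and where a whole thing is asked for, a point or a joint stands for the part that bears it (a point fixed in the world has none). Each returns a list of dicts, best first, with "p" (0 to 1); they miss things now and then, are a little off and sometimes report something else, mostly with a low value. They report only what shows in the picture. A call takes as long as a camera call. They do not tell look-alikes from the thing itself.
- manip.look_for(camera, label): "bbox" ([left, top, right, bottom] in pixels, round what is visible of it).
The state is a dict: "clock": time; "joints": joint angles; "qd": joint speeds; "effort": joint torques, N m; "eef_pos": TCP position; "eef_rot": TCP orientation; "wrist_force": force on the tool from outside, world axes, zero at the start; "moment": the same for the moment, N m; "finger_gap": finger opening in mm.
Only numpy, scipy, OpenCV 4.12 (cv2) and the standard library are available. Lean on these libraries where they do the work, as an engineer would, in place of code of your own. Each camera call takes 0.05 s, during which the arm holds its last target.

## Task

Get the shampoo off the wet counter: hold the white clip-on caddy level with its spring clip over the chrome top rail of the towel stand, cup on the robot's side, and press it straight down until both arms snap under the rail and it is fully home, then let go of it so that it hangs there between the two posts. Then stand the shampoo bottle upright in the caddy. The rail is set at an unknown height on its telescopic posts and the stand is a light one, so feel your way down and press no harder than the clip needs; leave the tumbler, the soap dish and the jar where they are.

Things in the scene. Friction and masses are not known exactly. Their poses are not given: they have to be found in the camera images.
- caddy: White plastic clip-on caddy, loose, 0.14 kg, standing upright on the counter: an open cup with a spring clip at its back. Origin: centre of the cup's underside; z up, x points to the rear (from cup to clip), y along the clip. Cup 70 mm (x) by 96 mm (y), 70 mm tall, walls and floor 3 mm.
- cup (a point): Centre of the caddy's cup mouth, 70 mm above the caddy's origin; axes as the caddy's.
- clip (a point): Point in the caddy at x 63, z 80 mm from its origin: where the rail's axis lies when the clip is fully home. The clip opens downward; its rigid crown, 30 mm long in y, spans 10 to 18 mm above this point. A sprung arm hangs on either side (x). Once home, pulling it off takes about 7 N.
- mouth (a point): Middle of the clip's flared mouth, 23 mm below point clip, 24 mm wide in x. The rail first touches the arms with its axis 21 mm below point clip. Pushing on takes 8 to 15 N, rising over the first 6 mm of travel, then falling to nothing as the arms pass the widest point; after 21 mm the crown lands on the rail and the force climbs steeply.
- grip (a point): Centre of the top of the caddy's upright grip rib, 50 mm above point clip. Rib: 12 mm thick in x, 40 mm long in y, 32 mm tall, standing on the crown. Take it from above, fingers closing along the caddy's x.
- stand: Chrome towel stand, firm on the counter. Origin: on the counter midway between its posts; y along the rail, -x towards the robot. Posts at y +-150 mm, feet 160 by 50 mm. A telescopic frame in them carries the top rail (level 20 mm tube at x = 0, axis 170 to 230 mm up, set height not reported, gives 1 mm per 6 N) and, 50 mm under it at x = -20.5 mm, a 12 mm bar that the hung caddy's back leans on.
- rail_low (a point): Point of the stand 170 mm straight above its origin: the middle of the top rail would be here with the posts fully in; it is really 0 to 60 mm higher. The stand is a light one: the clip's own pinch apart, a push of more than 22 N on it is too much. Approach the rail from well above and go down by feel.
- bottle: Small round shampoo bottle, brown, pale label band, black cap, loose, 0.07 to 0.17 kg, standing upright on the counter. Origin: centre of its underside, z up. Body 36 mm in diameter up to 96 mm, cap 27 mm in diameter from 102 to 125 mm.
- tumbler: Bystander: clear glass tumbler standing upside down, 80 mm in diameter, 90 mm tall; origin at the centre of its underside. Stays where it is.
- soap_dish: Bystander: round white ceramic dish, 100 mm in diameter, with a bar of soap, 32 mm tall in all; origin at the centre of its underside. Stays where it is.
- jar: Bystander: clear round jar with a metal lid, 60 mm in diameter, 62 mm tall, on the robot's side of the stand; origin at the centre of its underside. Stays where it is.
There are look-alikes about, which are no part of the job. What is shaped like the caddy but orange or purple is not meant.

How it is judged (in metres and radians):
On the way, in this order (a step that is already met when the one before it is completed fails the run):
1. the caddy is snapped fully home on the rail, on the robot's side and upright, and has been let go (z of top_rail in the frame of clip between -0.003 and 0.003 m and x of top_rail in the frame of clip between -0.004 and 0.004 m and y of clip in the frame of stand between -0.12 and 0.12 m and x of caddy in the frame of stand below -0.04 m and angle between caddy's own z axis and vertical below 0.17 rad and contact force between the fingers and caddy below 0.3 N), for 0.3 s.
2. the bottle stands in the caddy's cup, the caddy still clipped home (z of top_rail in the frame of clip between -0.003 and 0.003 m and x of top_rail in the frame of clip between -0.004 and 0.004 m and y of clip in the frame of stand between -0.12 and 0.12 m and x of caddy in the frame of stand below -0.04 m and angle between caddy's own z axis and vertical below 0.17 rad and x of bottle in the frame of caddy between -0.03 and 0.03 m and y of bottle in the frame of caddy between -0.04 and 0.04 m and z of bottle in the frame of caddy between -0.002 and 0.012 m and angle between bottle's own z axis and vertical below 0.35 rad), for 0.2 s.
At the end, for the whole second after the job is handed in: Rail within 3 mm in height and 4 mm sideways of the clip's home point, clip 30 mm or more from the posts' axes, cup on the robot's side, caddy within 10 degrees of upright; bottle on the cup's floor within 20 degrees of upright; both at rest and released (all of step 2 and linear speed of each of caddy, bottle below 0.02 m/s and contact force between the fingers and anything else below 0.3 N); the robot touches nothing.
It fails at once if the stand is loaded with more than 30 N in all (a push of 23 N or so, the seated clip's own pinch of 7 N included) (contact force between stand and anything else above 30 N).
It fails at once if the tumbler is moved by more than 25 mm or tipped (distance of tumbler from where it was at the start of the episode above 0.025 m or angle between tumbler's own z axis and vertical above 0.4 rad).
It fails at once if the soap dish is moved by more than 25 mm or tipped (distance of soap_dish from where it was at the start of the episode above 0.025 m or angle between soap_dish's own z axis and vertical above 0.4 rad).
It fails at once if the jar is moved by more than 25 mm or tipped (distance of jar from where it was at the start of the episode above 0.025 m or angle between jar's own z axis and vertical above 0.4 rad).
It also fails if it takes over 72 s, if anything falls off the work surface, if the arm or the gripper's body presses on something with over 40 N, if the wrist force passes 120 N, or if a joint passes its speed limit or range.

## Working session

There is one attempt and no reset: what is moved stays moved. The work goes in short steps, Python scripts to look and compute and a shell command to move; the robot and the scene stay as the last step left them, time stands still between calls to the robot, and variables do not carry over. Pictures are saved under pics/ and viewed, and the job is handed in when it is done.

```bash
ls; mkdir -p pics
cat > h.py <<'E'
import numpy as np, cv2
from cell import manip
def und(c,u,v):
    x=(u-c['cx'])/c['fx'];y=(v-c['cy'])/c['fy']
    r=np.hypot(x,y);s=r
    for _ in range(30): s=r/(1+c['k1']*s*s)
    f=1/(1+c['k1']*s*s)
    return x*f,y*f
def w(c,u,v,d):
    x,y=und(c,np.asarray(u,float),np.asarray(v,float))
    p=np.stack([x*d,-y*d,-np.ones_like(x)*d,np.ones_like(x)*1.0],-1)
    if p.ndim==1: return (c['world_from_camera']@p)[:3]
    return (p@np.asarray(c['world_from_camera']).T)[...,:3]
def cloud(c,dep):
    v,u=np.mgrid[0:dep.shape[0],0:dep.shape[1]]
    P=w(c,u,v,dep); P[dep<=0]=np.nan
    return P
def snap(n,tag):
    c=manip.calibration(n);im,d=manip.camera(n)
    cv2.imwrite(f'pics/{tag}.png',im[...,::-1]); np.savez(f'pics/{tag}.npz',im=im,d=d,**{k:np.array(x) for k,x in c.items()})
    return c,im,d
def load(tag):
    z=np.load(f'pics/{tag}.npz'); c={k:z[k] for k in z.files if k not in('im','d')}
    return c,z['im'],z['d']
E
python3 - <<'E'
from h import *
print(manip.read_state())
for n in('side','top','wrist'):
    c,im,d=snap(n,n+'0')
    print(n,np.round(c['world_from_camera'],2).tolist(),c['fx'],c['k1'])
    for l in ('caddy','stand','bottle','tumbler','soap_dish','jar'):
        print(l,[(np.round(r['bbox']).tolist(),round(r['p'],2)) for r in manip.look_for(n,l)][:5])
E
```

```text
pics
{'clock': 0.0, 'joints': array([-1.30859751e+00,  3.00471739e-01,  1.52159276e+00, -4.76497026e-05,
        1.32068242e+00, -6.65936019e-02]), 'qd': array([-1.36205543e-04,  8.25713379e-05, -3.05766513e-04, -9.26934167e-04,
       -3.67024465e-05,  9.71316396e-04]), 'effort': array([-3.70064654e-04, -5.31806552e+01, -3.52734375e+01,  7.08445231e-02,
        2.44358007e-02, -4.29990610e-05]), 'eef_pos': array([ 177.51527559, -520.28626875,  204.88103701]), 'eef_rot': array([-3.14043788e+00, -3.07584206e-05,  3.28804218e-01]), 'wrist_force': array([0.04172873, 0.32133085, 0.79185235]), 'moment': array([ 0.06475405, -0.01181744, -0.00027289]), 'finger_gap': 94.07375625113092}
side [[-0.99, 0.14, -0.09, 435.6], [-0.17, -0.76, 0.63, 640.92], [0.02, 0.63, 0.77, 983.96], [0.0, 0.0, 0.0, 1.0]] 351.87974195315286 -0.039274180425998645
caddy [([257.0, 126.0, 286.0, 174.0], 0.86), ([306.0, 147.0, 336.0, 183.0], 0.79), ([276.0, 98.0, 309.0, 140.0], 0.71)]
stand [([191.0, 142.0, 259.0, 273.0], 0.89)]
bottle [([249.0, 317.0, 264.0, 341.0], 0.69)]
tumbler [([153.0, 221.0, 179.0, 251.0], 0.63)]
[... 214 characters left out ...]
34], [0.0, 0.0, 0.0, 1.0]] 386.2898319125368 -0.014337187575648527
caddy [([316.0, 182.0, 356.0, 225.0], 0.92), ([307.0, 244.0, 342.0, 289.0], 0.83), ([369.0, 201.0, 422.0, 242.0], 0.82)]
stand [([169.0, 148.0, 292.0, 199.0], 0.95)]
bottle [([104.0, 212.0, 123.0, 222.0], 0.53), ([276.0, 112.0, 306.0, 142.0], 0.21)]
tumbler [([180.0, 100.0, 208.0, 123.0], 0.66)]
soap_dish [([275.0, 114.0, 307.0, 143.0], 0.97)]
jar [([201.0, 220.0, 219.0, 243.0], 0.56)]
wrist [[0.32, 0.91, 0.27, 256.29], [-0.95, 0.31, 0.09, -492.25], [0.0, -0.29, 0.96, 384.48], [0.0, 0.0, 0.0, 1.0]] 318.6066457475288 -0.07055615810727704
caddy [([29.0, 0.0, 150.0, 39.0], 0.74)]
stand []
bottle []
tumbler []
soap_dish []
jar []
```

Run:
```python
from h import *
for t,(a,b,cc,dd) in {'top0':(90,90,430,300),'side0':(140,80,350,350)}.items():
    c,im,d=load(t); cr=im[b:dd,a:cc]; s=min(800/cr.shape[1],600/cr.shape[0]); print(t,s)
    cv2.imwrite(f'pics/{t}_c.png',cv2.resize(cr,None,fx=s,fy=s,interpolation=cv2.INTER_CUBIC)[...,::-1])
```

```text
top0 2.3529411764705883
side0 2.2222222222222223
```

View pics/top0_c.png

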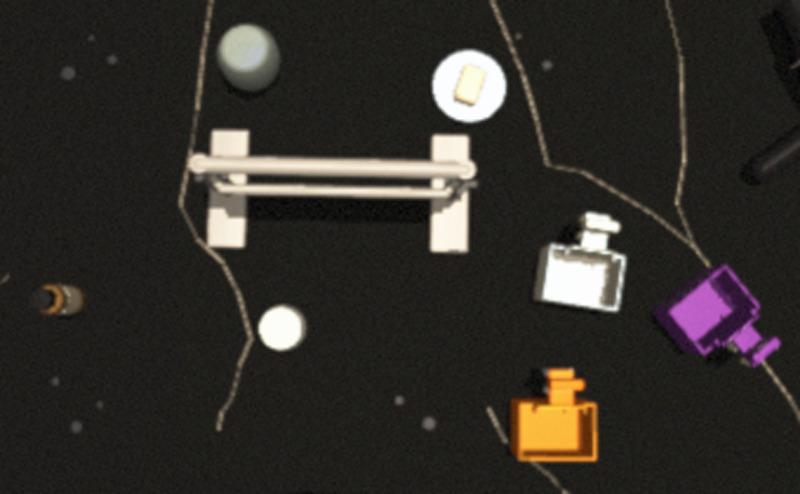

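View pics/side0_c.png

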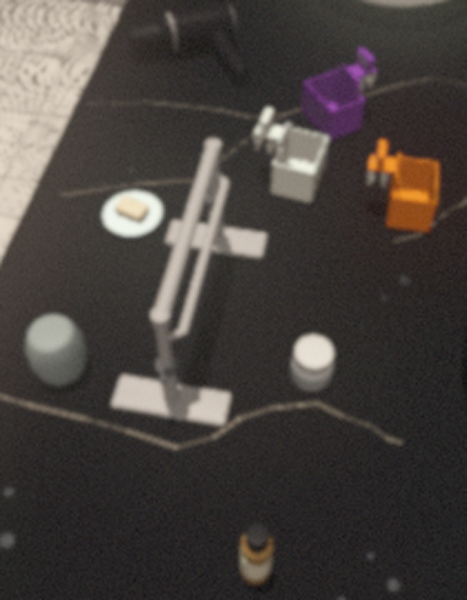

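The white caddy (top px ~(336,203)) is the one meant. The orange one at (325,267) and the purple one at (395,220) are look-alikes, ruled out by colour. The bottle is at (113,217), and the stand spans (169–292, 148–199). Now I'll measure them.

Run:
```python
from h import *
for t in('top0','side0'):
    c,im,d=load(t);P=cloud(c,d);ok=np.isfinite(P[...,2])
    print(t,'valid',ok.mean(),'counter z',np.nanmedian(P[150:300,150:400,2]))
    f=im.astype(int)
    B=dict(top0=dict(caddy=(310,178,362,228),stand=(165,142,300,202),bottle=(98,205,130,228),jar=(195,215,225,248)),
           side0=dict(caddy=(252,122,292,176),stand=(185,138,262,276),bottle=(244,310,268,346),jar=(268,228,291,260)))[t]
    for k,(a,b,e,g) in B.items():
        p=P[b:g,a:e].reshape(-1,3);p=p[np.isfinite(p[:,2])&(p[:,2]>8)]
        print(k,len(p),'min',np.percentile(p,2,axis=0).round(),'max',np.percentile(p,98,axis=0).round())
        for lo,hi in ((10,60),(60,80),(80,100),(100,118),(118,140),(140,165),(165,185),(185,205),(205,225),(225,250)):
            q=p[(p[:,2]>lo)&(p[:,2]<hi)]
            if len(q)>4: print('  ',lo,hi,len(q),np.percentile(q,5,axis=0).round(),np.percentile(q,95,axis=0).round(),q.mean(0).round(1))
```

```text
top0 valid 0.9957682291666666 counter z 0.40854994863582306
caddy 602 min [ 466. -381.    9.] max [ 578. -281.  132.]
   10 60 204 [ 467. -381.   13.] [ 539. -282.   57.] [ 504.2 -334.7   36.2]
   60 80 155 [ 466. -382.   63.] [ 556. -283.   76.] [ 505.  -333.3   69.3]
   80 100 127 [ 531. -361.   86.] [ 578. -315.   99.] [ 549.2 -339.7   95.7]
   100 118 31 [ 539. -354.  100.] [ 572. -322.  116.] [ 555.1 -335.9  105. ]
   118 140 65 [ 558. -359.  122.] [ 572. -324.  133.] [ 564.5 -340.8  129. ]
stand 2476 min [ 543. -184.    9.] max [691. 152. 222.]
   10 60 805 [ 546. -183.   10.] [691. 152.  16.] [608.6 -20.7  12.8]
   100 118 76 [ 605. -186.  101.] [622. 155. 110.] [615.  -20.9 105.7]
   118 140 5 [ 609. -168.  122.] [620. 124. 137.] [615.3 -48.6 131.1]
   140 165 243 [ 592. -151.  160.] [608. 118. 165.] [598.6 -18.4 162.7]
   165 185 228 [ 594. -147.  165.] [610. 118. 170.] [599.  -14.6 167. ]
   185 205 5 [ 609. -172.  199.] [611. 135. 203.] [609.8  12.4 201.6]
   205 225 892 [ 609. -160.  212.] [627. 126. 222.] [617.6 -16.9 217.8]
bottle 240 min [450. 320.  16.] max [483. 349.
[... 1597 characters left out ...]
4 [ 613. -160.  186.] [628. 146. 204.] [619.8  92.5 195.2]
   205 225 612 [ 612. -151.  212.] [630. 140. 222.] [620.2   5.6 218.1]
bottle 321 min [453. 331.  14.] max [486. 360. 128.]
   10 60 73 [454. 348.  14.] [484. 360.  58.] [468. 356.  37.]
   60 80 38 [454. 348.  61.] [486. 360.  77.] [469.5 355.5  69.9]
   80 100 64 [454. 340.  82.] [486. 359.  99.] [469.2 351.8  93. ]
   100 118 39 [457. 342. 100.] [482. 357. 116.] [469.  351.5 105.9]
   118 140 104 [459. 331. 122.] [481. 353. 128.] [470.1 342.3 124.9]
jar 380 min [410.  34.  12.] max [463.  85.  65.]
   10 60 190 [411.  49.  15.] [463.  85.  59.] [436.5  74.2  36.8]
   60 80 184 [415.  36.  61.] [458.  78.  65.] [436.7  57.5  62.5]
```

Run:
```python
from h import *
for t in('top0','side0'):
    c,im,d=load(t);P=cloud(c,d);f=im.astype(int)
    a,b,e,g=dict(top0=(165,142,300,202),side0=(185,138,262,276))[t]
    p=P[b:g,a:e].reshape(-1,3)
    q=p[(p[:,2]>205)&(p[:,2]<226)&(abs(p[:,1]+15)<120)]
    # top of rail ridge
    k=np.polyfit(q[:,1],q[:,0],1);kz=np.polyfit(q[:,1],q[:,2],1);print(t,'rail x(y)',k,'z',kz,'z top',np.percentile(q[:,2],[80,90,95]))
    # circle fit r=10 in x-z
    from scipy.optimize import least_squares
    s=least_squares(lambda v:np.hypot(q[:,0]-v[0]-v[2]*q[:,1],q[:,2]-v[1])-10,[618,210,0],loss='soft_l1').x;print('circle',s)
    ends=p[(p[:,2]>205)&(p[:,2]<226)];print('y range',np.nanpercentile(ends[:,1],[0.5,99.5]))
    q=p[(p[:,2]>9)&(p[:,2]<22)&(p[:,0]<720)&(p[:,0]>530)]
    for sgn in(-1,1):
        r=q[(sgn*(q[:,1]+18)>80)&(abs(q[:,1]+18)<185)]; print('foot',cv2.minAreaRect(r[:,:2].astype(np.float32)))
    a,b,e,g=dict(top0=(310,178,362,228),side0=(252,122,292,176))[t]
    p=P[b:g,a:e].reshape(-1,3);col=f[b:g,a:e].reshape(-1,3)
    white=(col.max(1)-col.min(1)<50)
    p=p[white&(p[:,1]>-390)]
    for lo,hi,n in((118,140,'rib'),(64,76,'rim')):
        q=p[(p[:,2]>lo)&(p[:,2]<hi)&((p[:,0]<545) if n=='rim' else True)]
        print(n,len(q),cv2.minAreaRect(q[:,:2].astype(np.float32)),q.mean(0))
        v=np.linalg.svd(q[:,:2]-q[:,:2].mean(0))[2][0];print(' dir',np.degrees(np.arctan2(v[1],v[0])))
    cr=im[b-5:g+5,a-5:e+5];cv2.imwrite(f'pics/{t}_cad.png',cv2.resize(cr,None,fx=8,fy=8)[...,::-1])
```

```text
top0 rail x(y) [1.10248135e-02 6.17734208e+02] z [5.26789291e-06 2.17700100e+02] z top [220.19160591 221.21781465 221.85675796]
circle [6.18868319e+02 2.10058814e+02 1.00922773e-02]
y range [-172.91589293  139.54716378]
foot ((615.880859375, -164.81146240234375), (49.75276184082031, 158.2000732421875), 88.94905853271484)
foot ((618.6214599609375, 132.95973205566406), (46.75200653076172, 157.3453826904297), 89.43213653564453)
rib 65 ((564.554443359375, -342.43634033203125), (40.18207550048828, 12.355486869812012), 81.12073516845703) [ 564.48229155 -340.82774405  128.96118112]
 dir -98.43140687570376
rim 124 ((502.38189697265625, -332.99908447265625), (98.03095245361328, 69.71951293945312), 81.05481719970703) [ 499.4125015  -332.30008311   69.51483692]
 dir -100.3702839840489
side0 rail x(y) [9.99178303e-03 6.20084239e+02] z [1.73788653e-03 2.18282839e+02] z top [220.61185413 221.37361296 222.22675689]
circle [6.21902617e+02 2.10648444e+02 7.98297291e-03]
y range [-170.02146152  147.29012028]
foot ((620.587890625, -161.93850708007812), (52.4351692199707, 159.39024353027344), 89.45182800292969)
foot ((623.4998168945312, 137.08114624023438), (50.70035171508789, 159.96707153320312), 89.5805892944336)
rib 37 ((568.5717163085938, -338.4662170410156), (38.27919006347656, 11.211555480957031), 79.74139404296875) [ 567.77391639 -336.60399351  127.91831792]
 dir 80.10407735118412
rim 92 ((505.58929443359375, -331.0753173828125), (102.49534606933594, 69.04662322998047), 81.05616760253906) [ 503.18469904 -328.66223914   69.26459134]
 dir 83.54803428917246
```

View pics/top0_cad.png

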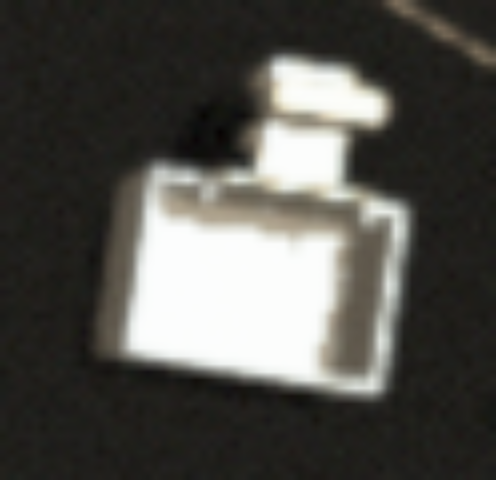

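The crop confirms it: the white cup is at lower left with the rib at upper right. The caddy's yaw is about -9°. The rib is at (566,-340,130), and the rail axis is at x≈620, z≈210. I'll move above the rib.

```bash
python3 -m inch '{"grip":[0.2,0.2,0.2,0.2,0.2,0.2,0.2,0.2,0.2,0.2],"travel":[[4,2,0],[9,4.2,0],[14,6.5,0],[19,8.8,0],[24,11.1,0],[29,13.5,0],[34,15.8,0],[38.8,18,0],[38.8,18,-2],[38.8,18,-4]],"turn":[[0,0,7],[0,0,15],[0,0,23],[0,0,31],[0,0,39],[0,0,47],[0,0,55],[0,0,62.2],[0,0,62.2],[0,0,62.2]]}' 25
python3 - <<'E'
from h import *
s=manip.read_state();print(s['clock'],s['eef_pos'],s['eef_rot'],s['wrist_force'])
snap('wrist','w1');snap('top','t1')
E
```

```text
clock: 2.3
eef_pos: [566.1, -340.0, 164.6]
eef_rot: [-3.141, -0.0, 1.416]
wrist_force: [-0.2, 0.2, -0.7]
finger_gap: 56.3
2.3 [ 566.09546003 -339.97683464  164.55603058] [-3.14138075e+00 -6.71954910e-05  1.41554907e+00] [-0.17331631  0.23478249 -0.74860189]
```

View pics/w1.png

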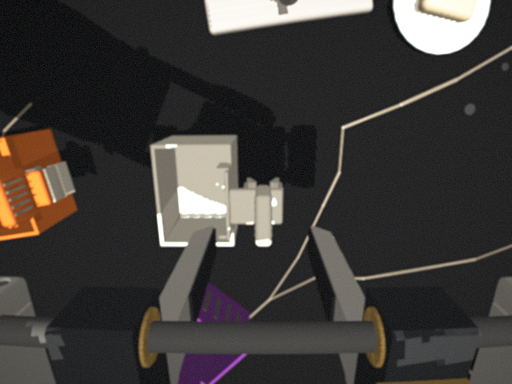

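The rib is at px (264,215), between the finger tips at 212 and 318. I'll get the wrist's own measurement of the rib.

Run:
```python
from h import *
c,im,d=load('w1');P=cloud(c,d)
p=P[150:250,150:290].reshape(-1,3)
q=p[(p[:,2]>124)&(p[:,2]<138)];print(len(q),cv2.minAreaRect(q[:,:2].astype(np.float32)),q.mean(0),np.percentile(q[:,2],[50,95]))
q=p[(p[:,2]>62)&(p[:,2]<76)&(p[:,0]<545)];print(cv2.minAreaRect(q[:,:2].astype(np.float32)))
q=P[0:32,205:370].reshape(-1,3);q=q[(q[:,2]>8)&(q[:,2]<25)];print('foot',np.percentile(q,[2,98],axis=0),cv2.minAreaRect(q[:,:2].astype(np.float32)))
```

```text
863 ((565.4859619140625, -340.62554931640625), (39.333457946777344, 12.477254867553711), 81.64015197753906) [ 565.87811649 -339.58321601  129.16023751] [129.42096251 130.62110905]
((502.7994689941406, -334.1165466308594), (91.6877212524414, 70.55018615722656), 81.25321960449219)
foot [[ 540.4370308  -189.40859432    8.69575908]
 [ 687.02700771 -162.43989292   13.59117104]] ((614.3501586914062, -183.5385284423828), (28.37665367126465, 157.18173217773438), 81.50370788574219)
```

```bash
python3 -m inch '{"grip":[0.2,0.2,0.2,0.2,-1,-1,-1,-1],"travel":[[0,0,-2],[0,0,-4],[0,0,-6],[0,0,-6],[0,0,-6],[0,0,-6],[0,0,-6],[0,0,-6]],"turn":[[0,0,0],[0,0,0],[0,0,0],[0,0,0],[0,0,0],[0,0,0],[0,0,0],[0,0,0]]}' 30
python3 - <<'E'
from h import *
s=manip.read_state();print(s['clock'],s['eef_pos'],s['eef_rot'],s['wrist_force'],s['finger_gap'])
E
```

```text
clock: 3.4
eef_pos: [565.0, -339.9, 103.3]
eef_rot: [-3.138, -0.002, 1.415]
wrist_force: [-0.2, 0.4, 0.1]
finger_gap: 19.9
3.4 [ 565.0227652  -339.92271867  103.28065512] [-3.13832591e+00 -1.51552128e-03  1.41469324e+00] [-0.21675941  0.36998674  0.0770293 ] 19.86526268092951
```

```bash
python3 -m inch '{"grip":[-1,-1,-1,-1,-1,-1,-1,-1],"travel":[[0,0,0],[0,0,0],[0,0,0],[0,0,1],[0,0,3],[0,0,6],[0,0,9],[0,0,9]],"turn":[[0,0,0],[0,0,0],[0,0,0],[0,0,0],[0,0,0],[0,0,0],[0,0,0],[0,0,0]]}' 30
python3 - <<'E'
from h import *
s=manip.read_state();print(s['eef_pos'],s['eef_rot'],s['wrist_force'],s['finger_gap'])
snap('wrist','w2')
E
```

```text
clock: 4.4
eef_pos: [565.9, -340.5, 197.0]
eef_rot: [3.14, 0.001, 1.415]
wrist_force: [0.6, -0.1, -1.7]
finger_gap: 11.7
[ 565.87283406 -340.49919825  197.04060473] [3.13968308e+00 9.17362300e-04 1.41468731e+00] [ 0.58845037 -0.11142146 -1.68629433] 11.722927750259101
```

View pics/w2.png

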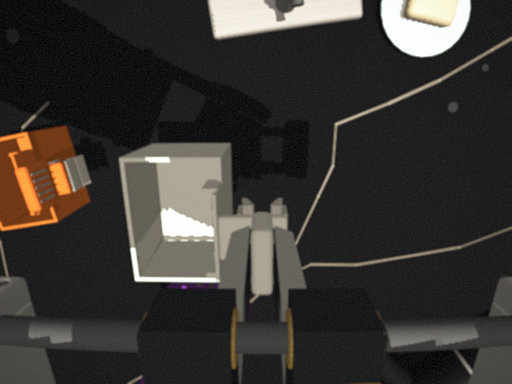

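The caddy is held, with the rib between the fingers and the cup at left. I'll raise it, turn it, and carry it alongside the rail.

```bash
python3 -m inch '{"grip":[-1,-1,-1,-1,-1,-1,-1,-1,-1,-1],"travel":[[0,0,3],[0,0,7],[0,3,10.5],[0,8,11],[0,13,11],[0,18,11],[0,23,11],[0,28,11],[0,32.4,11],[0,32.4,11]],"turn":[[0,0,0],[0,0,0],[0,0,2],[0,0,4],[0,0,6],[0,0,8.3],[0,0,8.3],[0,0,8.3],[0,0,8.3],[0,0,8.3]]}'
python3 - <<'E'
from h import *
s=manip.read_state();print(s['eef_pos'],s['eef_rot'],s['wrist_force'],s['finger_gap'])
snap('wrist','w3');snap('side','s3')
c,im,d=load('w3');P=cloud(c,d).reshape(-1,3)
from scipy.optimize import least_squares
q=P[(P[:,2]>203)&(P[:,2]<226)&(abs(P[:,1]+16)<140)&(P[:,0]>605)&(P[:,0]<640)]
print(len(q)); 
if len(q)>20: print(least_squares(lambda v:np.hypot(q[:,0]-v[0]-v[2]*q[:,1],q[:,2]-v[1])-10,[619,210,0],loss='soft_l1').x, np.percentile(q[:,1],[1,99]))
E
```

```text
clock: 5.7
eef_pos: [565.0, -13.6, 303.6]
eef_rot: [-3.139, -0.001, 1.563]
wrist_force: [1.3, 0.0, -1.5]
finger_gap: 11.5
[564.96783004 -13.60506043 303.63691581] [-3.13896762e+00 -8.65542747e-04  1.56295166e+00] [ 1.26862763  0.03278405 -1.48915822] 11.51121032062912
6061
[6.19364208e+02 2.09899464e+02 9.40476099e-03] [-100.48654116  122.29032193]
```

View pics/w3.png

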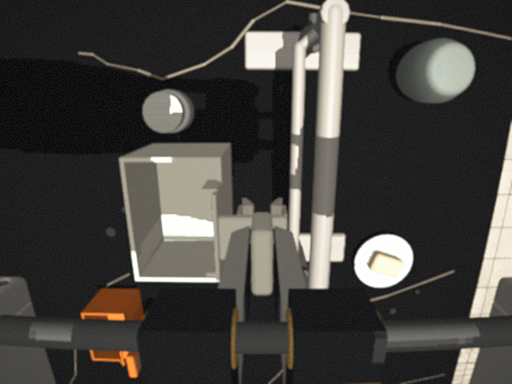

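View pics/s3.png

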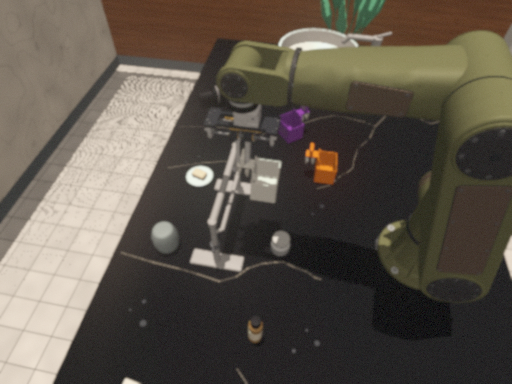

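The wrist view shows the rail at px (325,150–290), axis x 619.2, z 210, which agrees with the other two cameras. I'll go over the rail, staying above it.

```bash
python3 -m inch '{"grip":[-1,-1,-1,-1,-1,-1],"travel":[[1,0,0],[3,0,0],[5,0,0],[5.4,0,0],[5.4,0,0],[5.4,0,0]],"turn":[[0,0,0],[0,0,0],[0,0,0],[0,0,0],[0,0,0],[0,0,0]]}'
python3 - <<'E'
from h import *
from scipy.optimize import least_squares
snap('wrist','w4')
for t in range(4):
    manip.camera('side');s=manip.read_state();print(s['eef_pos'],s['eef_rot'],s['wrist_force'])
c,im,d=load('w4');P=cloud(c,d).reshape(-1,3)
q=P[(P[:,2]>203)&(P[:,2]<226)&(P[:,1]>20)&(P[:,1]<130)&(P[:,0]>605)&(P[:,0]<640)]
print(len(q)); 
if len(q)>20: print(least_squares(lambda v:np.hypot(q[:,0]-v[0]-v[2]*q[:,1],q[:,2]-v[1])-10,[619,210,0],loss='soft_l1').x, np.percentile(q[:,1],[1,99]))
E
```

```text
clock: 6.55
eef_pos: [618.8, -16.4, 304.0]
eef_rot: [-3.139, -0.0, 1.56]
wrist_force: [-0.1, 0.4, -1.7]
finger_gap: 12.0
[618.83225413 -16.23132132 304.12706248] [-3.13960912e+00 -3.45999636e-04  1.56008141e+00] [-1.08177519  0.21360336 -1.1953131 ]
[618.86235575 -16.17687325 304.117335  ] [-3.13957140e+00 -3.44989217e-04  1.56019548e+00] [ 0.24426063  0.24147295 -1.05114533]
[618.92167364 -16.17720921 304.07107114] [-3.13955054e+00 -3.07092136e-04  1.56016645e+00] [ 0.17481965 -0.68315418 -1.58997923]
[618.97075984 -16.13738152 304.03556836] [-3.13948513e+00 -3.81157288e-04  1.56023001e+00] [ 0.03017806  0.3622084  -1.18807966]
3497
[6.19195652e+02 2.09832080e+02 1.01962689e-02] [ 21.4107176  129.12081884]
```

View pics/w4.png

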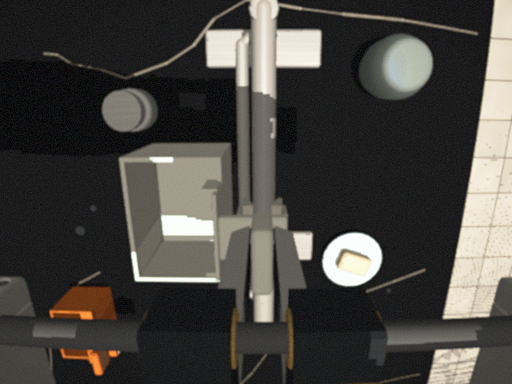

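The rail lines up with the rib and clip, both at x≈619. I'll go down to just above contact, then feel my way.

```bash
python3 -m inch '{"grip":[-1,-1,-1,-1,-1,-1],"travel":[[0,0,-1],[0,0,-2.5],[0,0,-3.5],[0,0,-4.1],[0,0,-4.1],[0,0,-4.1]],"turn":[[0,0,0],[0,0,0],[0,0,0],[0,0,0],[0,0,0],[0,0,0]]}'
python3 -m inch '{"grip":[-1,-1,-1],"travel":[[0,0,-0.2],[0,0,-0.4],[0,0,-0.6]],"turn":[[0,0,0],[0,0,0],[0,0,0]]}'
python3 -m inch '{"grip":[-1,-1],"travel":[[0,0,-0.15],[0,0,-0.3]],"turn":[[0,0,0],[0,0,0]]}'
python3 -m inch '{"grip":[-1,-1],"travel":[[0,0,-0.15],[0,0,-0.3]],"turn":[[0,0,0],[0,0,0]]}'
```

```text
clock: 7.55
eef_pos: [619.1, -16.2, 263.5]
eef_rot: [-3.14, -0.0, 1.56]
wrist_force: [-0.5, 0.7, -1.6]
finger_gap: 11.9
clock: 7.92
eef_pos: [619.1, -16.2, 257.4]
eef_rot: [-3.14, -0.0, 1.56]
wrist_force: [0.1, -0.3, -0.6]
finger_gap: 11.9
clock: 8.18
eef_pos: [619.3, -16.2, 254.4]
eef_rot: [-3.141, -0.0, 1.56]
wrist_force: [2.5, -0.4, -0.9]
finger_gap: 11.4
clock: 8.43
eef_pos: [619.4, -16.2, 251.7]
eef_rot: [3.142, -0.0, 1.56]
wrist_force: [1.1, 0.1, 2.0]
finger_gap: 11.8
```

Contact came at about 254, as predicted. I'll keep going in small steps.

```bash
for i in 1; do python3 -m inch '{"grip":[-1,-1],"travel":[[0,0,-0.1],[0,0,-0.2]],"turn":[[0,0,0],[0,0,0]]}'
python3 -m inch '{"grip":[-1,-1],"travel":[[0,0,-0.1],[0,0,-0.2]],"turn":[[0,0,0],[0,0,0]]}'; done
```

```text
clock: 8.68
eef_pos: [619.5, -16.2, 250.0]
eef_rot: [3.141, -0.0, 1.56]
wrist_force: [0.1, 0.2, 4.6]
finger_gap: 12.1
clock: 8.93
eef_pos: [619.7, -16.2, 248.5]
eef_rot: [3.14, -0.0, 1.56]
wrist_force: [2.0, -0.6, 6.7]
finger_gap: 12.0
```

```bash
python3 -m inch '{"grip":[-1,-1],"travel":[[0,0,-0.1],[0,0,-0.2]],"turn":[[0,0,0],[0,0,0]]}' 45
python3 -m inch '{"grip":[-1,-1],"travel":[[0,0,-0.1],[0,0,-0.2]],"turn":[[0,0,0],[0,0,0]]}'
python3 -m inch '{"grip":[-1,-1],"travel":[[0,0,-0.1],[0,0,-0.2]],"turn":[[0,0,0],[0,0,0]]}'
```

```text
clock: 9.18
eef_pos: [619.9, -16.2, 247.3]
eef_rot: [3.139, 0.0, 1.56]
wrist_force: [-0.0, 0.2, 9.9]
finger_gap: 11.6
clock: 9.43
eef_pos: [620.1, -16.3, 246.5]
eef_rot: [3.137, 0.0, 1.56]
wrist_force: [-0.6, 0.1, 11.9]
finger_gap: 11.8
clock: 9.68
eef_pos: [620.3, -16.2, 245.8]
eef_rot: [3.135, 0.0, 1.56]
wrist_force: [-0.4, -0.1, 12.3]
finger_gap: 11.7
```

```bash
python3 -m inch '{"grip":[-1,-1],"travel":[[-0.05,0,-0.15],[-0.08,0,-0.25]],"turn":[[0,0,0],[0,0,0]]}'
python3 -m inch '{"grip":[-1,-1],"travel":[[-0.05,0,-0.15],[-0.08,0,-0.25]],"turn":[[0,0,0],[0,0,0]]}'
python3 -m inch '{"grip":[-1,-1],"travel":[[-0.05,0,-0.1],[-0.08,0,-0.25]],"turn":[[0,0,0],[0,0,0]]}'
```

```text
clock: 9.93
eef_pos: [619.8, -16.2, 244.7]
eef_rot: [3.133, 0.001, 1.56]
wrist_force: [0.2, -0.3, 10.5]
finger_gap: 11.8
clock: 10.18
eef_pos: [619.3, -16.2, 243.2]
eef_rot: [3.131, 0.001, 1.56]
wrist_force: [1.1, 0.0, 7.3]
finger_gap: 11.8
clock: 10.42
eef_pos: [618.7, -16.3, 241.2]
eef_rot: [3.129, 0.001, 1.56]
wrist_force: [2.8, 0.1, 3.1]
finger_gap: 11.4
```

Past the peak, the force is falling. I'll take out the small 0.7° tilt and carry on to the crown.

```bash
python3 -m inch '{"grip":[-1,-1],"travel":[[0.02,0,-0.15],[0.04,0,-0.3]],"turn":[[0,0.2,0],[0,0.4,0]]}'
python3 -m inch '{"grip":[-1,-1],"travel":[[0.02,0,-0.12],[0.02,0,-0.25]],"turn":[[0,0.2,0],[0,0.4,0]]}'
python3 -m inch '{"grip":[-1,-1],"travel":[[0,0,-0.1],[0,0,-0.15]],"turn":[[0,0,0],[0,0,0]]}'
```

```text
clock: 10.68
eef_pos: [619.0, -16.3, 237.6]
eef_rot: [3.137, 0.001, 1.56]
wrist_force: [2.1, -0.0, -1.4]
finger_gap: 11.3
clock: 10.92
eef_pos: [619.1, -16.2, 234.3]
eef_rot: [-3.137, 0.001, 1.56]
wrist_force: [3.1, -0.6, -3.8]
finger_gap: 11.5
clock: 11.18
eef_pos: [619.1, -16.3, 233.0]
eef_rot: [-3.138, 0.001, 1.56]
wrist_force: [1.2, -0.2, -0.5]
finger_gap: 11.3
```

```bash
python3 -m inch '{"grip":[-1,-1],"travel":[[0,0,-0.1],[0,0,-0.1]],"turn":[[0,0,0],[0,0,0]]}'
python3 -m inch '{"grip":[-1,-1],"travel":[[0,0,-0.1],[0,0,-0.1]],"turn":[[0,0,0],[0,0,0]]}'
```

```text
clock: 11.42
eef_pos: [619.1, -16.3, 232.5]
eef_rot: [-3.138, 0.001, 1.56]
wrist_force: [1.1, -0.1, 2.9]
finger_gap: 11.8
clock: 11.68
eef_pos: [619.1, -16.3, 232.0]
eef_rot: [-3.139, 0.001, 1.56]
wrist_force: [-0.9, -0.5, 5.1]
finger_gap: 11.3
```

The crown is on the rail: the force is climbing again at TCP 232, with about 233 predicted. I'll release, then rise.

```bash
python3 -m inch '{"grip":[-0.3,-0.3,-0.3,-0.3],"travel":[[0,0,0.05],[0,0,0.05],[0,0,0.05],[0,0,0.05]],"turn":[[0,0,0],[0,0,0],[0,0,0],[0,0,0]]}'
python3 -m inch '{"grip":[-0.3,-0.3,-0.3,-0.3,-0.3,-0.3],"travel":[[0,0,1],[0,0,3],[0,0,6],[0,0,9],[0,0,10],[0,0,10]],"turn":[[0,0,0],[0,0,0],[0,0,0],[0,0,0],[0,0,0],[0,0,0]]}'
python3 - <<'E'
from h import *
c,im,d=snap('wrist','w5');P=cloud(c,d).reshape(-1,3);snap('side','s5')
q=P[(P[:,2]>250)&(P[:,2]<268)&(abs(P[:,1]+16)<30)&(abs(P[:,0]-619)<20)];print('rib',len(q),q.mean(0),np.percentile(q[:,2],[5,50,95]),cv2.minAreaRect(q[:,:2].astype(np.float32)))
q=P[(P[:,2]>190)&(P[:,2]<208)&(abs(P[:,1]+16)<60)&(P[:,0]<597)&(P[:,0]>500)];print('rim',len(q),np.median(q,0),cv2.minAreaRect(q[:,:2].astype(np.float32)),np.percentile(q[:,2],[50,95]))
from scipy.optimize import least_squares
q=P[(P[:,2]>203)&(P[:,2]<226)&(P[:,1]>20)&(P[:,1]<130)&(P[:,0]>605)&(P[:,0]<640)]
print(least_squares(lambda v:np.hypot(q[:,0]-v[0]-v[2]*q[:,1],q[:,2]-v[1])-10,[619,210,0],loss='soft_l1').x)
E
```

```text
clock: 12.18
eef_pos: [619.1, -16.3, 232.3]
eef_rot: [-3.138, 0.001, 1.56]
wrist_force: [-0.6, 0.3, -0.7]
finger_gap: 33.0
clock: 12.92
eef_pos: [619.2, -16.3, 332.3]
eef_rot: [-3.139, 0.001, 1.56]
wrist_force: [0.3, 1.1, -0.9]
finger_gap: 32.9
rib 672 [616.60175229 -15.63932725 258.78892008] [255.9245397  259.17300147 260.59928533] ((616.4988403320312, -16.691375732421875), (39.04132080078125, 12.068262100219727), 89.58517456054688)
rim 1139 [545.39281988  -9.01299714 195.85133334] ((556.2939453125, -17.02859878540039), (96.88629913330078, 70.18803405761719), 89.59840393066406) [195.85133334 199.9265316 ]
[6.19127713e+02 2.09698336e+02 1.08971622e-02]
```

View pics/w5.png

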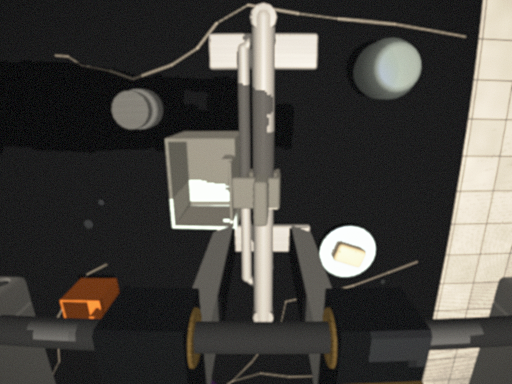

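The caddy is home: rib top ≈259.5, so the clip sits at ≈209.6 against the rail at 209.7, with a lean of about 3°. It's released. The cup mouth is around (556,-17). Now the bottle.

```bash
python3 -m inch '{"grip":[-0.3,-0.3,-0.3,-0.3,0.3,0.3,0.3,0.3,0.3,0.3],"travel":[[-1,4,0],[-3,8,0],[-5,12,0],[-7,16,0],[-9,20,0],[-11,24,0],[-13,28,0],[-15,32,0],[-15.1,35.6,-3],[-15.1,35.6,-8]],"turn":[[0,0,10],[0,0,20],[0,0,30],[0,0,40],[0,0,50],[0,0,60],[0,0,70],[0,0,80],[0,0,90],[0,0,90]]}'
python3 - <<'E'
from h import *
s=manip.read_state();print(s['eef_pos'],s['eef_rot'],s['joints'])
c,im,d=snap('wrist','w6');print(manip.look_for('wrist','bottle'))
c,im2,d2=snap('side','s6')
c,im,d=load('w6');P=cloud(c,d).reshape(-1,3);
for lo,hi in((118,132),(60,94)):
    q=P[(P[:,2]>lo)&(P[:,2]<hi)&(abs(P[:,1]-340)<40)&(abs(P[:,0]-468)<40)];print(len(q))
    if len(q)>5: print(cv2.minEnclosingCircle(q[:,:2].astype(np.float32)),np.percentile(q,[2,98],axis=0).round(1))
cv2.imwrite('pics/s6_c.png',cv2.resize(im2[120:360,150:350],None,fx=2.5,fy=2.5,interpolation=cv2.INTER_CUBIC)[...,::-1])
E
```

```text
clock: 14.28
eef_pos: [467.3, 341.8, 249.7]
eef_rot: [-3.137, 0.001, 3.136]
wrist_force: [0.7, -0.9, -0.5]
finger_gap: 61.1
[467.26090244 341.79179131 249.65687693] [-3.13728917e+00  1.39691692e-03  3.13637905e+00] [ 0.57032655  0.33719146  1.36966941 -0.00441057  1.43590357 -0.99465746]
[{'bbox': [242.4, 149.3, 280.8, 199.4], 'p': 0.56}]
557
((466.83929443359375, 341.4315490722656), 13.418346405029297) [[454.6 329.5 120.2]
 [478.4 353.3 126.1]]
199
((465.9062194824219, 341.1482238769531), 17.96484375) [[449.2 324.   60.7]
 [463.8 358.3  93.7]]
```

View pics/w6.png

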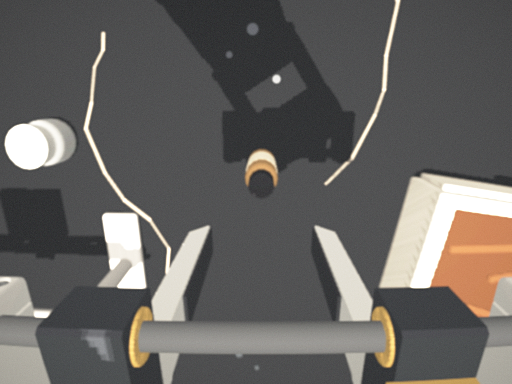

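View pics/s6_c.png

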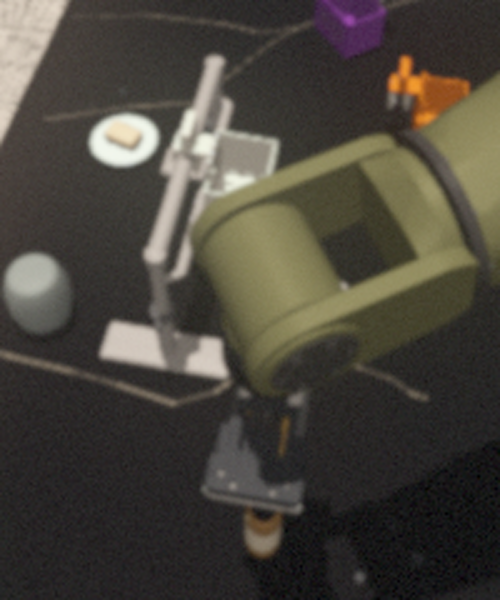

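The wrist view has the bottle's cap at px (262,180), world (467,341), right under the tool. The side crop shows the caddy hanging on the rail. I'll descend and grip.

```bash
python3 -m inch '{"grip":[0.3,0.3,0.3,0.3,0.3,0.3,0.3],"travel":[[0,0,-3],[0,0,-7],[0,0,-11],[0,0,-15],[0,0,-17],[0,0,-17.7],[0,0,-17.7]],"turn":[[0,0,0],[0,0,0],[0,0,0],[0,0,0],[0,0,0],[0,0,0],[0,0,0]]}'
python3 -m inch '{"grip":[-0.6,-0.6,-0.6,-0.6,-0.6,-0.6],"travel":[[0,0,0],[0,0,0],[0,0,0],[0,0,0],[0,0,0],[0,0,0]],"turn":[[0,0,0],[0,0,0],[0,0,0],[0,0,0],[0,0,0],[0,0,0]]}' 15
python3 -m inch '{"grip":[-1,-1,-1,-1,-1,-1],"travel":[[0,0,0],[0,0,1],[0,0,3],[0,0,6],[0,0,9],[0,0,9]],"turn":[[0,0,0],[0,0,0],[0,0,0],[0,0,0],[0,0,0],[0,0,0]]}' 15
```

```text
clock: 15.3
eef_pos: [467.8, 339.4, 73.3]
eef_rot: [-3.135, -0.002, 3.131]
wrist_force: [-0.5, 0.7, 0.3]
finger_gap: 61.1
clock: 16.05
eef_pos: [468.1, 339.7, 73.7]
eef_rot: [-3.135, -0.002, 3.131]
wrist_force: [-1.0, 0.7, 6.0]
finger_gap: 35.3
clock: 16.8
eef_pos: [468.7, 340.0, 165.9]
eef_rot: [-3.137, 0.001, 3.13]
wrist_force: [-0.3, 0.4, -2.2]
finger_gap: 35.7
```

```bash
python3 -m inch '{"grip":[-1,-1,-1,-1,-1,-1,-1,-1,-1,-1],"travel":[[0,0,4],[0,0,9],[0,-3,13],[0,-8,13.4],[0,-13,13.4],[0,-18,13.4],[0,-23,13.4],[0,-28,13.4],[0,-33,13.4],[0,-35.7,13.4]],"turn":[[0,0,0],[0,0,0],[0,0,0],[0,0,0],[0,0,0],[0,0,0],[0,0,0],[0,0,0],[0,0,0],[0,0,0]]}'
python3 -m inch '{"grip":[-1,-1,-1,-1,-1,-1],"travel":[[1,0,0],[4,0,0],[7,0,0],[8.7,0,0],[8.7,0,0],[8.7,0,0]],"turn":[[0,0,0],[0,0,0],[0,0,0],[0,0,0],[0,0,0],[0,0,0]]}'
python3 - <<'E'
from h import *
s=manip.read_state();print(s['eef_pos'],s['eef_rot'],s['wrist_force'])
c,im,d=snap('wrist','w7');P=cloud(c,d).reshape(-1,3)
q=P[(P[:,2]>185)&(P[:,2]<210)&(abs(P[:,1]+16)<70)&(P[:,0]<598)&(P[:,0]>500)];print(cv2.minAreaRect(q[:,:2].astype(np.float32)),np.percentile(q,[2,98],axis=0))
E
```

```text
clock: 18.05
eef_pos: [468.2, -19.0, 298.7]
eef_rot: [-3.137, -0.0, 3.129]
wrist_force: [0.3, 0.4, -2.1]
finger_gap: 35.9
clock: 18.8
eef_pos: [554.8, -18.4, 298.3]
eef_rot: [-3.137, -0.001, 3.129]
wrist_force: [0.0, -1.4, -0.1]
finger_gap: 35.9
[554.81686758 -18.41365813 298.27520422] [-3.13712295e+00 -1.29672902e-03  3.12944986e+00] [ 0.03034607 -1.44938061 -0.06287525]
((555.7660522460938, -17.25127410888672), (96.47186279296875, 70.30778503417969), 89.40013122558594) [[520.68478425 -65.00051003 185.66435498]
 [588.87743055  30.47759913 202.05817583]]
```

View pics/w7.png

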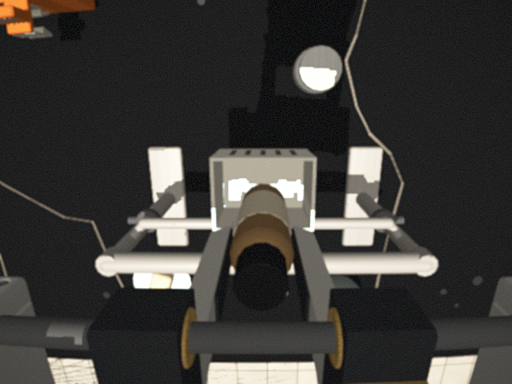

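The bottle is over the cup: mouth centre (556,-17), px (262,180). I'll lower it.

```bash
python3 -m inch '{"grip":[-1,-1,-1,-1,-1,-1],"travel":[[0.2,0.1,-1],[0.2,0.1,-3],[0.2,0.1,-5],[0.2,0.1,-7],[0.2,0.1,-8.5],[0.2,0.1,-8.5]],"turn":[[0,0,0],[0,0,0],[0,0,0],[0,0,0],[0,0,0],[0,0,0]]}'
python3 -m inch '{"grip":[-1,-1],"travel":[[0,0,-0.2],[0,0,-0.4]],"turn":[[0,0,0],[0,0,0]]}'
python3 -m inch '{"grip":[-1,-1],"travel":[[0,0,-0.1],[0,0,-0.2]],"turn":[[0,0,0],[0,0,0]]}'
```

```text
clock: 19.6
eef_pos: [556.3, -17.5, 212.6]
eef_rot: [-3.137, -0.002, 3.129]
wrist_force: [0.2, -0.5, -0.1]
finger_gap: 35.5
clock: 19.85
eef_pos: [556.5, -17.5, 209.1]
eef_rot: [-3.137, -0.002, 3.129]
wrist_force: [1.0, -0.9, -0.4]
finger_gap: 35.6
clock: 20.1
eef_pos: [556.5, -17.5, 207.2]
eef_rot: [-3.137, -0.001, 3.129]
wrist_force: [0.2, -0.0, -1.0]
finger_gap: 35.6
```

```bash
python3 -m inch '{"grip":[-1,-1],"travel":[[0,0,-0.1],[0,0,-0.15]],"turn":[[0,0,0],[0,0,0]]}'
python3 -m inch '{"grip":[-1,-1],"travel":[[0,0,-0.1],[0,0,-0.15]],"turn":[[0,0,0],[0,0,0]]}'
```

```text
clock: 20.35
eef_pos: [556.5, -17.5, 205.7]
eef_rot: [-3.137, -0.001, 3.129]
wrist_force: [-0.3, 0.0, -0.8]
finger_gap: 35.5
clock: 20.6
eef_pos: [556.6, -17.5, 204.2]
eef_rot: [-3.137, -0.001, 3.129]
wrist_force: [-0.0, 0.5, 0.9]
finger_gap: 35.6
```

```bash
python3 -m inch '{"grip":[-1,-1],"travel":[[0,0,-0.05],[0,0,-0.1]],"turn":[[0,0,0],[0,0,0]]}'
python3 -m inch '{"grip":[-0.05,-0.05,-0.05,-0.05],"travel":[[0,0,0],[0,0,0],[0,0,0],[0,0,0]],"turn":[[0,0,0],[0,0,0],[0,0,0],[0,0,0]]}'
python3 - <<'E'
from h import *
s=manip.read_state();print(s['finger_gap'],s['wrist_force']);snap('wrist','w8')
E
```

```text
clock: 20.85
eef_pos: [556.7, -17.5, 203.6]
eef_rot: [-3.137, -0.0, 3.129]
wrist_force: [-1.5, -0.3, 5.0]
finger_gap: 35.6
clock: 21.35
eef_pos: [556.7, -17.5, 203.6]
eef_rot: [-3.137, -0.0, 3.129]
wrist_force: [-0.5, -0.3, -0.2]
finger_gap: 44.8
44.83486148734597 [-0.5453867  -0.29699223 -0.24275284]
```

View pics/w8.png

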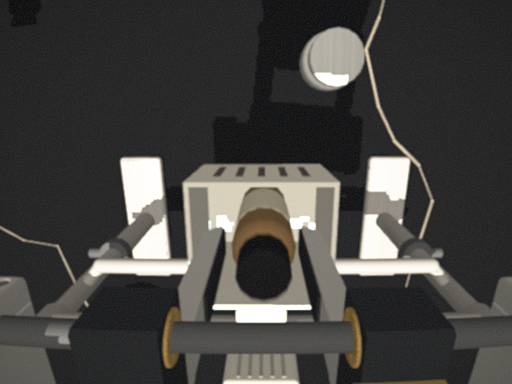

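The bottle stands in the cup and is free of the fingers. I'll rise straight up and check.

```bash
python3 -m inch '{"grip":[-0.05,-0.05,-0.05,-0.05,-0.05,-0.05,-0.05,-0.05],"travel":[[0,0,1],[0,0,3],[0,0,6],[0,0,9],[0,0,11],[-1,0,12],[-4,0,12],[-4,0,12]],"turn":[[0,0,0],[0,0,0],[0,0,0],[0,0,0],[0,0,0],[0,0,0],[0,0,0],[0,0,0]]}'
python3 - <<'E'
from h import *
c,im,d=snap('wrist','w9');P=cloud(c,d).reshape(-1,3);_,im2,_=snap('side','s9')
col=im.reshape(-1,3).astype(int)
q=P[(P[:,2]>243)&(P[:,2]<275)&(P[:,0]<590)&(P[:,0]>520)&(abs(P[:,1]+17)<45)];print('cap',np.percentile(q,[2,50,98],axis=0).round(1))
q=P[(P[:,2]>245)&(P[:,2]<270)&(P[:,0]>600)&(P[:,0]<635)&(abs(P[:,1]+17)<30)];print('rib',len(q),np.percentile(q,[2,50,98],axis=0).round(1))
q=P[(P[:,2]>185)&(P[:,2]<210)&(abs(P[:,1]+16)<70)&(P[:,0]<598)&(P[:,0]>500)];print('rim',cv2.minAreaRect(q[:,:2].astype(np.float32)),np.percentile(q[:,2],[50,95]))
q=P[(P[:,2]>203)&(P[:,2]<226)&((abs(P[:,1]+17)>40))&(abs(P[:,1]+17)<140)&(P[:,0]>605)&(P[:,0]<640)]
from scipy.optimize import least_squares
print('rail',least_squares(lambda v:np.hypot(q[:,0]-v[0]-v[2]*q[:,1],q[:,2]-v[1])-10,[619,210,0],loss='soft_l1').x)
print(manip.read_state()['wrist_force'])
cv2.imwrite('pics/s9_c.png',cv2.resize(im2[120:300,150:350],None,fx=3,fy=3,interpolation=cv2.INTER_CUBIC)[...,::-1])
E
```

```text
clock: 22.4
eef_pos: [515.4, -17.5, 324.2]
eef_rot: [-3.137, 0.0, 3.129]
wrist_force: [0.5, -0.3, -0.3]
finger_gap: 44.3
cap [[538.8 -27.5 244.6]
 [549.4 -16.1 254.1]
 [562.7  -4.1 255.7]]
rib 804 [[609.5 -36.7 245.8]
 [611.8 -17.8 257.8]
 [621.    1.  260.1]]
rim ((555.9303588867188, -17.287017822265625), (96.08902740478516, 70.60118103027344), 89.50149536132812) [195.12706173 208.01920257]
rail [6.19304922e+02 2.09324895e+02 1.06106619e-02]
[1.1179351  0.40426722 1.01408707]
```

View pics/w9.png

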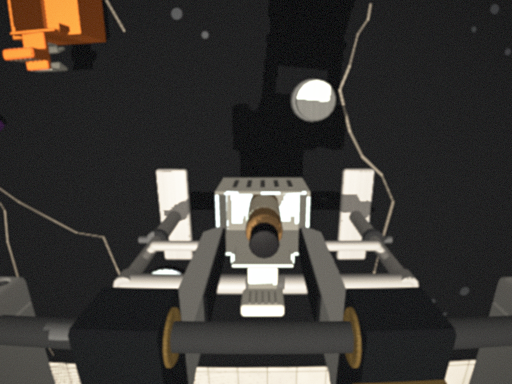

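View pics/s9_c.png

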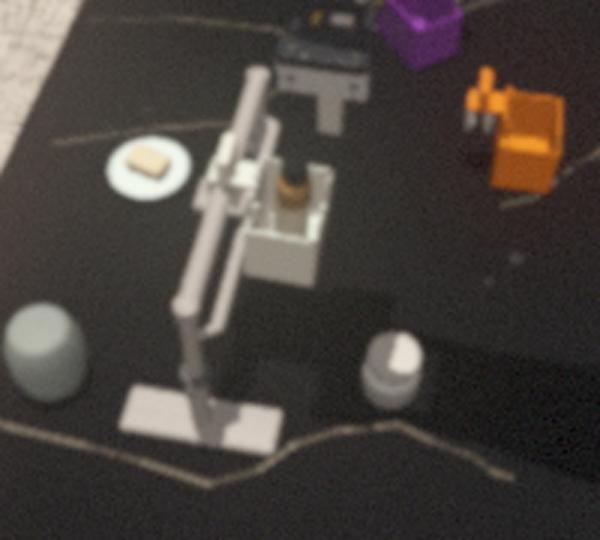

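```bash
python3 -c "
from cell import manip
print(manip.sign_off(), manip.read_state()['clock'])"
```

```text
the job is handed in; nothing more can be done
the job is handed in; nothing more can be done
```

The white caddy is snapped home on the chrome rail between the posts, the shampoo bottle stands in its cup, and I've handed the job in. It reports no verdict, so these are my own last checks, at about 22 s on the clock:

- **Pressing on:** The clip first touched the rail with the TCP at about 254 mm. The wrist read at most 12.3 N, about 14 N of push once the caddy's weight is counted. The force then fell away, and the crown landed at a reading of about 5 N.
- **Caddy:** The clip point is at about z 209 and the rail axis at about z 209.3, so they agree within about 1 mm. The caddy leans about 3° against the lower bar, and the cup is on the robot's side, near the middle of the rail.
- **Bottle:** Its cap top is at about z 255, so it is on the cup floor, leaning about 3–4° with the caddy.
- **Robot and bystanders:** The gripper is clear and touching nothing. The tumbler, soap dish and jar look unmoved in the last pictures, though I did not re-measure them.

The only disagreement was 2–4 mm between the top and side cameras. I settled it with the wrist camera, whose rail and rib positions fitted the grasp.

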